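# Rock the pendulum gauge on an uneven pallet beam to its marker and hold it

## Task

To measure a wedge for a sloping rack, pick up the pendulum angle gauge by its grip block and stand the middle of its foot, upright and squarely, on the crest of the half-round batten that lies across the pallet-beam offcut. Holding it, rock it on the batten at least 12 degrees over to the robot's left, then at least 12 degrees to the robot's right to free the pointer, then rock it until the swinging pointer settles with its tip on the steel marker tab. Finish while still holding the gauge there, resting on the batten with the pointer steady; leave the tape roll, jar and carton alone.

Things in the scene. Friction and masses are not known exactly. Their poses are not given: they have to be found in the camera images.
- gauge: Pendulum angle gauge, loose, about 0.44 kg. Origin: centre of the underside of its foot bar (x 50, y 120, 12 mm thick). Round aluminium case above: diameter 120, 24 thick in x, centre 72 mm up; black grip block on top, x 24 by y 34 mm, 132 to 185 mm up (grip it about 160 up). z up; x comes out of the white dial and starts within 0.35 rad of world +x (away from the robot); y then points to the robot's left.
- foot (a point): The centre of the underside of the gauge's foot, same as the gauge's origin and axes.
- pointer (a joint): Angle of the swinging pointer, rad, about the gauge's x axis (right-handed): 0 when it points along the gauge's -z. A free, lightly damped pendulum that settles vertical in about 1 s: when the gauge leans by a about its x axis (a above 0: top towards its -y, the robot's right) it reads -a.
- marker (a joint): Angle of the steel marker tab on the dial's rim, rad, same axis, zero and sense as the pointer; anywhere from -0.28 to 0.28. It stays fixed on the gauge. The pointer is on the mark when both angles are equal.
- pointer_tip (a point): Tip of the black pointer, 50 mm from its pivot; the pivot lies 72 mm above the foot's underside on the dial's axis, 16.5 mm out from the gauge's mid plane along its x.
- marker_tip (a point): Inner end of the 8 mm wide, 10 mm long dark steel marker tab near the dial's rim, 50 mm from the same pivot: coincides with the pointer tip when the pointer is on the mark.
- beam: Pallet-beam offcut, plain wood, fixed; x 100, y 220, 40 mm tall; origin at centre of underside, z up, yaw within 0.35 rad. A half-round batten, radius 30 mm, lies across its middle along beam x, axis 40 mm up. Uneven top: 6 mm packing board on the +y end, bare at the other. The gauge, centred on the batten, can lean about 0.4 rad either way before its foot meets the beam.
- crest (a point): Middle of the batten's crest, 70 mm above the work surface; same axes as the beam.
- tape: Bystander: brown roll, 96 mm diameter, 45 mm tall, origin at the centre of its underside.
- jar: Bystander: glass jar with steel lid, 60 mm diameter, 75 mm tall, origin at the centre of its underside.
- carton: Bystander: small cardboard carton 80 by 110 by 50 mm, origin at the centre of its underside.

How it is judged:
On the way, in this order (a step that is already met when the one before it is completed fails the run):
1. the held gauge stands upright on the batten's crest (contact force between gauge and beam above 0.3 N and contact force between the fingers and gauge above 1 N and distance between foot and crest below 0.03 m and angle between gauge's own z axis and vertical below 0.15 rad), for 0.1 s.
2. rocked at least 0.2 rad to the robot's left on the batten (contact force between gauge and beam above 0.3 N and contact force between the fingers and gauge above 1 N and distance between foot and crest below 0.03 m and angle between gauge's own y axis and vertical above 1.7708 rad), for 0.1 s.
3. then rocked at least 0.2 rad to the robot's right on the batten (contact force between gauge and beam above 0.3 N and contact force between the fingers and gauge above 1 N and distance between foot and crest below 0.03 m and angle between gauge's own y axis and vertical below 1.3708 rad), for 0.1 s.
At the end, for the whole second after the job is handed in: For the last second: fingers hold the gauge (>1 N), foot bears on the batten (>0.3 N), its middle within 30 mm of the crest's and >55 mm up, x axis within 0.26 rad of the beam's, pointer under 0.3 rad/s, tip within 4 mm of the marker's; tape, jar, carton moved <20 mm (distance between pointer_tip and marker_tip below 0.004 m and velocity of joint pointer between -0.3 and 0.3 rad/s and contact force between gauge and beam above 0.3 N and contact force between the fingers and gauge above 1 N and distance between foot and crest below 0.03 m and angle between the x axis of gauge and the x axis of beam, either way round below 0.26 rad and height (world z) of gauge above 0.055 m and distance of each of tape, jar, carton from where it was at the start of the episode below 0.02 m); the arm keeps its last pose, push and grip.
It fails at once if the tape roll, jar or carton is knocked away (distance of any of tape, jar, carton from where it was at the start of the episode above 0.03 m).
It also fails if it takes over 48 s, if anything falls off the work surface, if the arm or the gripper's body presses on something with over 40 N, if the wrist force passes 120 N, or if a joint passes its speed limit or range.

## Robot

A 6-joint arm with a two-finger parallel gripper is mounted at the origin on the work surface. World frame = base frame: x ahead of the robot, y to its left, z up, the work surface at z = 0. Lengths are in m, angles in rad, forces in N, time in s.
With the tool pointing down it reaches from about 0.35 to 0.975 m from the base axis. Payload 4.9 kg.
Tool frame: the origin (TCP) lies between the finger pads; the fingertips stand 19 mm ahead of it and the grasp point (between the pads) is the TCP; z points along the fingers, y is the direction in which the jaws open and shut (so a half turn about z gives the same grasp; the last joint's range is limited). The gripper opens to 85 mm and grips with 20 to 120 N. Pads are 22 mm wide; open, the fingers measure 114 mm over their backs; the gripper's body (76 mm by 85 mm) begins 54 mm behind the grasp point. The pads swing forward as they close: fully open they stand 13 mm farther back than shut.
Start: joints at [-1.443, 0.053, 1.613, -0, 1.476, -0.119], TCP at [0.153, -0.606, 0.25] pointing down, gripper open.
Joint ranges: [-3.01, 3.01], [-1.01, 2.22], [0.06, 2.58], [-1.02, 4.17], [0.09, 2.62], [-3.14, 3.14]. Speed limits (rad/s): [2.57, 2.57, 3.14, 3.14, 3.14, 3.14].

## Interface

Orientations are given as a unit quaternion [w, x, y, z].
In Python, from plant import state, grab_frame, calibration, job_done gives the robot as it stands. The module is installed in compiled form; this text tells all that it offers.
- The arm moves only by the tool servo_tool, never from a script. Its argument "deltas" is a list that holds one entry, the list of rows, each a list of 5 numbers: the finger opening in mm, from 0 to 85.4, then the shift along the world's x, y, z in mm, then the turn about the world's z in units of 6 degrees (1.0 is 6 degrees). A call has 1 to 5 rows; each row is the pose to reach, as a shift and turn from the pose commanded when the call began; what a row does not reach only later rows make up. A row lasts 1/8 s, in which the tool goes at most 62.5 mm and 10.7 degrees, less where a joint would pass 70% of its speed; a pose out of reach is approached as far as the arm can. A call with a gripper value outside its range is refused whole. The fingers move at their own pace and stop on an object; the grip force is fixed at half the most. Time passes only in rows, so rows that repeat a pose let the fingers close. It gives the time, the measured TCP pose, the force and the opening at its end, in the units of the state.
- state(): the state, without advancing time (a new reading comes with each control period).
- grab_frame(name): name is "scene" or "side" or "wrist"; returns the picture (384x512x3 uint8, red, green, blue); there is no depth.
- calibration(name): a dict with "intrinsics" (3x3 intrinsics, pixels), "world_from_camera" (4x4, takes a point from camera to world coordinates). Camera axes: x right, y down, z forward; pixel columns grow to the right and rows downward; lengths in m; the calibration is good to about 2 mm. A picture is of the moment at which its call begins: read the wrist's pose just before it. calibration takes no time and is no camera call; for the wrist camera it gives the pose at the moment of the call.
- job_done(): hands the job in, once; it reports no verdict.
The state is a dict: "time": time; "joint_pos": joint angles; "joint_vel": joint speeds; "joint_efforts": joint torques, N m; "tool_pos": TCP position; "tool_rot": TCP orientation; "contact_force": force on the tool from outside, world axes, zero at the start; "ft_torque": the same for the moment, N m; "gripper_width": opening from 0.0 (shut) to 1.0 (fully open).
Only numpy, scipy, OpenCV 4.12 (cv2) and the standard library are available. Lean on these libraries where they do the work, as an engineer would, in place of code of your own. Each camera call takes 0.05 s, during which the arm holds its last target.

## Working session

There is one attempt and no reset: what is moved stays moved. The work goes in short steps, Python scripts to look and compute and a tool call to move; the robot and the scene stay as the last step left them, time stands still between calls to the robot, and variables do not carry over. Pictures are saved under pics/ and viewed, and the job is handed in when it is done.

Besides the shell and the picture viewer there is one more tool, called after "Request:" by a JSON object that holds its "name" and its "arguments", one argument or row to a line. servo_tool: Moves the arm, as the interface text tells. Its arguments: {"type":"object","properties":{"deltas":{"type":"array","items":{"type":"array","items":{"type":"array","items":{"type":"number"}}}}},"required":["deltas"]}

```bash
mkdir -p pics; ls; python3 - <<'E'
from plant import *
import cv2
s=state();print(s)
for n in("scene","side","wrist"):
    c=calibration(n);print(n,c["intrinsics"],c["world_from_camera"])
    cv2.imwrite(f"pics/{n}0.png",grab_frame(n)[:,:,::-1])
E
```

```text
pics
{'time': 0.0, 'joint_pos': array([-1.44301520e+00,  5.33831301e-02,  1.61431603e+00, -3.06707190e-07,
        1.47597231e+00, -1.18997595e-01]), 'joint_vel': array([-0.00024158, -0.00011553, -0.0003822 , -0.00014928,  0.00099051,
        0.00041894]), 'joint_efforts': array([ 3.49171478e-04, -3.93669283e+01, -3.70179391e+01, -9.88641233e-06,
        6.91876077e-03, -9.69412497e-07]), 'tool_pos': array([ 0.15260256, -0.60547955,  0.24903352]), 'tool_rot': array([-1.03939950e-03,  9.92396648e-01,  1.23076447e-01, -4.71747852e-06]), 'contact_force': array([-0.46417821,  0.44433376, -0.33323278]), 'ft_torque': array([-0.00320428, -0.03686126,  0.04187147]), 'gripper_width': 1.0035755141849219}
scene [[397.06815995   0.         259.82353654]
 [  0.         397.06815995 188.07675233]
 [  0.           0.           1.        ]] [[ 0.10319687  0.75785715 -0.64420722  1.20733443]
 [ 0.99465493 -0.08088132  0.06418554 -0.06044237]
 [-0.00346086 -0.64738763 -0.76215305  0.74828418]
 [ 0.          0.          0.          1.        ]]
side [[486.59226631   0.         253.30932524]
 [  0.         486.59226631 196.96856335]
 [  0.           0.           1.        ]] [[ 0.99070214 -0.07032894  0.11646075  0.46579563]
 [-0.13502922 -0.61289713  0.7785398  -0.9353789 ]
 [ 0.01662458 -0.78702665 -0.61669496  0.83274915]
 [ 0.          0.          0.          1.        ]]
wrist [[328.61494099   0.         252.35905584]
 [  0.         328.61494099 187.19898341]
 [  0.           0.           1.        ]] [[ 0.24443668 -0.92051317 -0.30480521  0.22983934]
 [-0.96966453 -0.2324305  -0.07567538 -0.58610428]
 [-0.00118584  0.31405664 -0.94940351  0.37188685]
 [ 0.          0.          0.          1.        ]]
```

View pics/scene0.png

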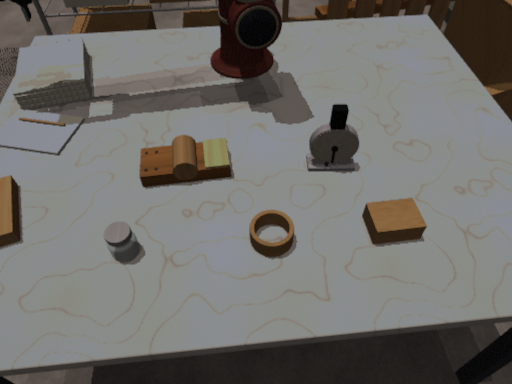

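View pics/side0.png

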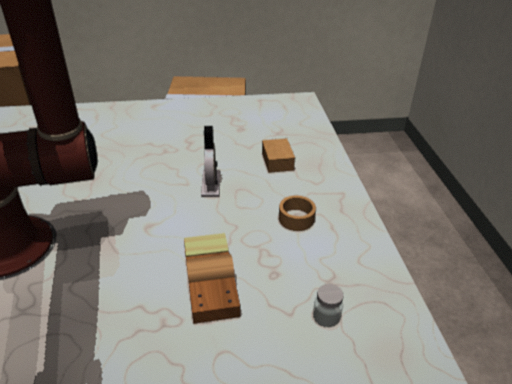

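View pics/wrist0.png

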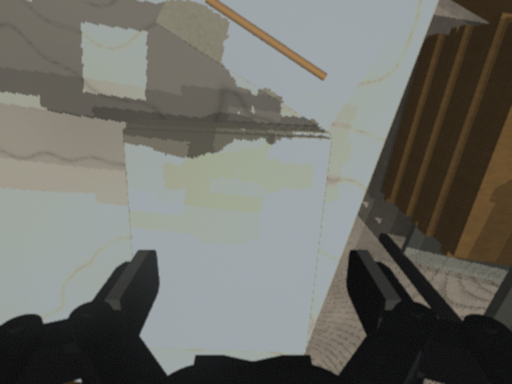

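```bash
python3 - <<'E'
import cv2
s=cv2.imread("pics/scene0.png");d=cv2.imread("pics/side0.png")
r=lambda im,x,y,w,h,k:cv2.resize(im[y:y+h,x:x+w],None,fx=k,fy=k,interpolation=cv2.INTER_CUBIC)
cv2.imwrite("pics/c1.png",r(s,290,95,90,85,7));cv2.imwrite("pics/c2.png",r(s,130,125,110,70,7))
cv2.imwrite("pics/c3.png",r(d,180,115,70,90,6));cv2.imwrite("pics/c4.png",r(d,175,225,75,100,6))
E
```

```text
(no output)
```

View pics/c1.png

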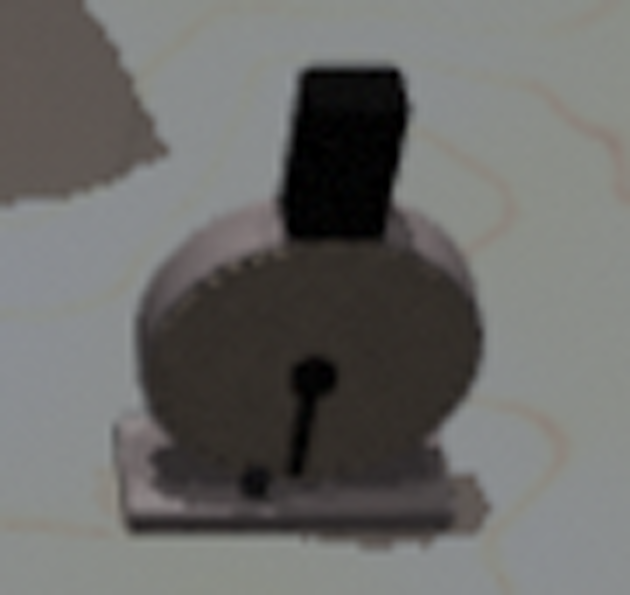

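View pics/c2.png

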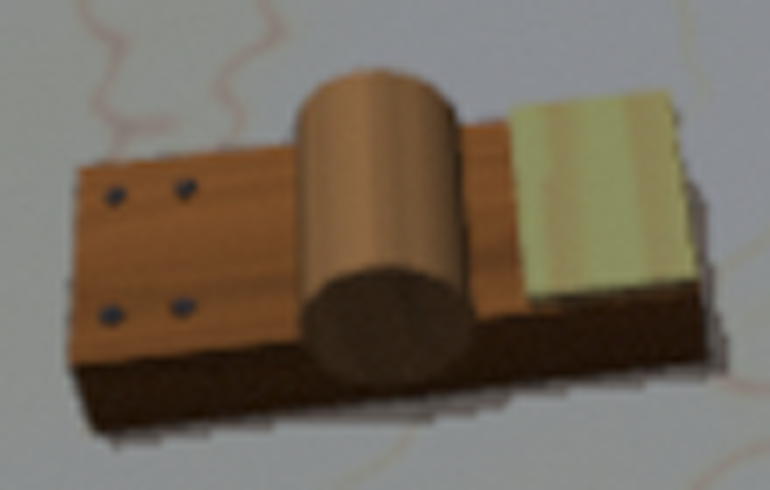

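View pics/c3.png

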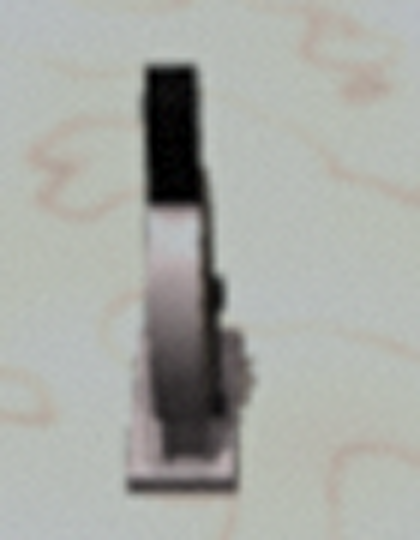

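View pics/c4.png

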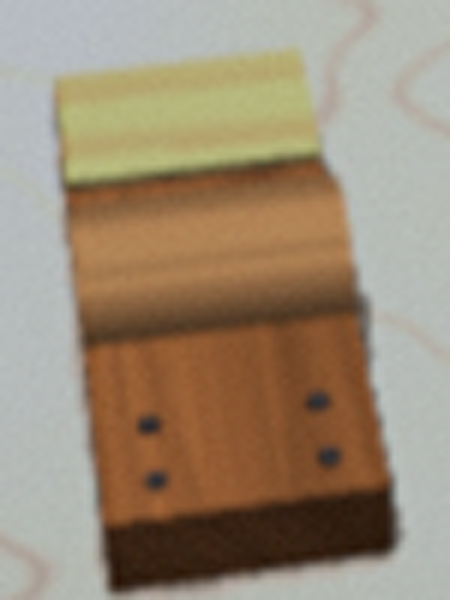

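```bash
cat > h.py <<'E'
import numpy as np
from plant import *
def ray(n,p,c=None):
    c=c or calibration(n);K=c["intrinsics"];T=c["world_from_camera"]
    d=T[:3,:3]@np.linalg.solve(K,[p[0],p[1],1]);return T[:3,3],d
def plane(n,p,nn,off):
    o,d=ray(n,p);nn=np.array(nn,float);return o+d*(off-nn@o)/(nn@d)
def zp(n,p,z): return plane(n,p,[0,0,1],z)
def cr(p,k,x,y): return ((p[0]+.5)/k-.5+x,(p[1]+.5)/k-.5+y)
def tri(n1,p1,n2,p2):
    A=[];b=[]
    for n,p in((n1,p1),(n2,p2)):
        o,d=ray(n,p);d=d/np.linalg.norm(d);P=np.eye(3)-np.outer(d,d);A.append(P);b.append(P@o)
    return np.linalg.lstsq(np.vstack(A),np.hstack(b),rcond=None)[0]
E
python3 - <<'E'
from h import *
np.set_printoptions(precision=4,suppress=True)
def S(p,z): return zp("scene",cr(p,7,130,125),z)
def D(p,z): return zp("side",cr(p,6,175,225),z)
print("beam scene");
for p,z in [((97,432),0),((705,359),0),((72,365),.04),((80,170),.04),((697,283),.046),((668,93),.046)]:print(S(p,z))
print("side")
for p,z in [((105,525),.04),((388,487),.04),((60,77),.046),((300,50),.046),((112,590),0),((390,552),0)]:print(D(p,z))
def S(p,z): return zp("scene",cr(p,7,290,95),z)
def D(p,z): return zp("side",cr(p,6,180,115),z)
print("gauge scene")
for p,z in [((130,530),0),((452,527),0),((127,514),.012),((115,428),.012),((452,514),.012),((303,70),.185),((403,70),.185)]:print(S(p,z))
print("side")
for p,z in [((128,490),0),((237,488),0),((128,477),.012),((237,477),.012),((147,66),.185),((197,66),.185)]:print(D(p,z))
print("others")
print(zp("scene",(119,232),.075),zp("scene",(272,222),.045),zp("scene",(394,213),.05))
E
```

```text
beam scene
[ 0.5383 -0.2845  0.    ]
[ 0.5264 -0.0678  0.    ]
[ 0.5425 -0.2836  0.04  ]
[ 0.4454 -0.2895  0.04  ]
[ 0.5322 -0.0682  0.046 ]
[ 0.4336 -0.0737  0.046 ]
side
[ 0.4413 -0.2947  0.04  ]
[ 0.5379 -0.2903  0.04  ]
[ 0.4321 -0.0771  0.046 ]
[ 0.5272 -0.0725  0.046 ]
[ 0.4415 -0.2908  0.    ]
[ 0.539  -0.2865  0.    ]
gauge scene
[0.5284 0.1322 0.    ]
[0.5395 0.25   0.    ]
[0.5313 0.1295 0.012 ]
[0.4875 0.133  0.012 ]
[0.5439 0.2466 0.012 ]
[0.5021 0.177  0.185 ]
[0.5055 0.2091 0.185 ]
side
[0.4791 0.1357 0.    ]
[0.5292 0.1315 0.    ]
[0.4794 0.1299 0.012 ]
[0.529  0.1243 0.012 ]
[0.5    0.2008 0.185 ]
[0.5219 0.1984 0.185 ]
others
[ 0.7246 -0.3011  0.075 ] [0.7116 0.0151 0.045 ] [0.7194 0.2828 0.05  ]
```

Request:
{"name": "servo_tool", "arguments": {
  "deltas": [
    [[85,24,53,10,0.8],[85,48,106,20,1.6],[85,72,159,30,2.4],[85,96,212,30,3.2],[85,120,265,30,4.0]]
  ]
}}

```text
time: 0.78
tool_pos: [0.2731, -0.3393, 0.2802]
tool_rot: [0.0, 0.945, 0.328, 0.0]
contact_force: [1.4, -0.8, 0.8]
gripper_width: 0.998
```

Request:
{"name": "servo_tool", "arguments": {
  "deltas": [
    [[85,24,54,0,0.8],[85,48,108,0,1.6],[85,72,162,0,2.4],[85,96,216,0,3.2],[85,120,270,0,4.0]]
  ]
}}

```text
time: 1.4
tool_pos: [0.393, -0.0692, 0.2803]
tool_rot: [0.0, 0.856, 0.517, 0.0]
contact_force: [0.9, -0.7, -0.1]
gripper_width: 0.997
```

Request:
{"name": "servo_tool", "arguments": {
  "deltas": [
    [[85,23,53,0,0.8],[85,46,106,0,1.6],[85,69,159,0,2.4],[85,92,212,0,3.2],[85,115,263,0,3.8]]
  ]
}}

```text
time: 2.02
tool_pos: [0.508, 0.194, 0.28]
tool_rot: [0.0, 0.737, 0.676, -0.0]
contact_force: [1.3, -0.1, 0.4]
gripper_width: 0.996
```

```bash
python3 - <<'E'
from h import *
import cv2
s=state();print(s["time"],s["tool_pos"],s["tool_rot"],2*np.arctan2(s["tool_rot"][2],s["tool_rot"][1])-np.pi/2,s["joint_pos"])
f=grab_frame("wrist");cv2.imwrite("pics/w1.png",f[:,:,::-1])
# marker estimate
psi=-.09;x=np.array([np.cos(psi),np.sin(psi),0]);y=np.array([-x[1],x[0],0]);O=np.array([.509,.193,0])
for n,p in(("piv",(313,377)),("tip",(297,472)),("mark",(255,480))):
    for off in(.0165,.014):
        q=plane("scene",cr(p,7,290,95),x,x@O+off)-O;print(n,off,q@y,q[2],np.arctan2(q@y,.072-q[2]))
E
```

```text
2.025 [0.50796081 0.19401717 0.28001802] [ 8.20666540e-05  7.36636075e-01  6.76289336e-01 -1.42654326e-04] -0.08536909795026015 [ 2.28103280e-01 -1.58142178e-01  1.76654180e+00 -2.83501833e-04
  1.53336061e+00  3.13483012e-01]
piv 0.0165 -4.9894911226954115e-05 0.0686850969446301 -0.015050558930238178
piv 0.014 0.000625528726837345 0.06626413815603371 0.10862647210872467
tip 0.0165 0.0007933597773499698 0.02096687393320651 0.015544724287627914
tip 0.014 0.0014717873701178164 0.018375926904521722 0.027439504016094882
mark 0.0165 -0.013996754547610082 0.017043031218414217 -0.24938385665728327
mark 0.014 -0.013371014279435342 0.014438106152087293 -0.22824161545146737
```

View pics/w1.png

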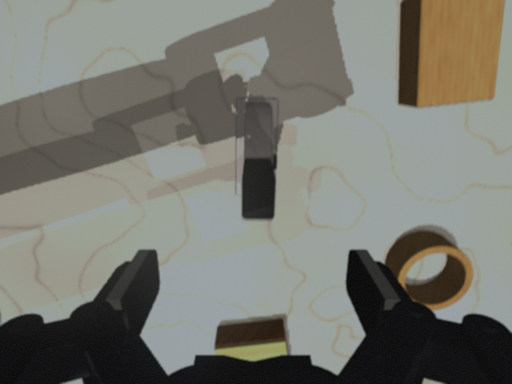

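Request:
{"name": "servo_tool", "arguments": {
  "deltas": [
    [[85,1,-1,-40,0],[85,1,-1,-80,0],[85,1,-1,-110,0],[85,1,-1,-118,0],[85,1,-1,-118,0]]
  ]
}}

```text
time: 2.7
tool_pos: [0.5087, 0.1909, 0.1624]
tool_rot: [-0.0, 0.738, 0.675, -0.0]
contact_force: [-0.2, 0.4, 0.0]
gripper_width: 0.999
```

Request:
{"name": "servo_tool", "arguments": {
  "deltas": [
    [[15,0,0,0,0],[15,0,0,0,0],[15,0,0,0,0],[15,0,0,0,0],[15,0,0,0,0]]
  ]
}}

```text
time: 3.32
tool_pos: [0.5094, 0.1911, 0.1631]
tool_rot: [0.001, 0.738, 0.675, 0.001]
contact_force: [1.4, -0.0, 1.8]
gripper_width: 0.274
```

```bash
python3 - <<'E'
from h import *
import cv2
s=state();print(s["time"],s["tool_pos"],s["gripper_width"],s["contact_force"])
f=grab_frame("scene")[:,:,::-1];cv2.imwrite("pics/s2.png",cv2.resize(f[70:190,270:400],None,fx=6,fy=6,interpolation=2)[:600])
E
```

```text
3.325 [0.50944394 0.19107605 0.16314897] 0.2740354082114985 [ 1.44237477 -0.01935308  1.8108195 ]
```

View pics/s2.png

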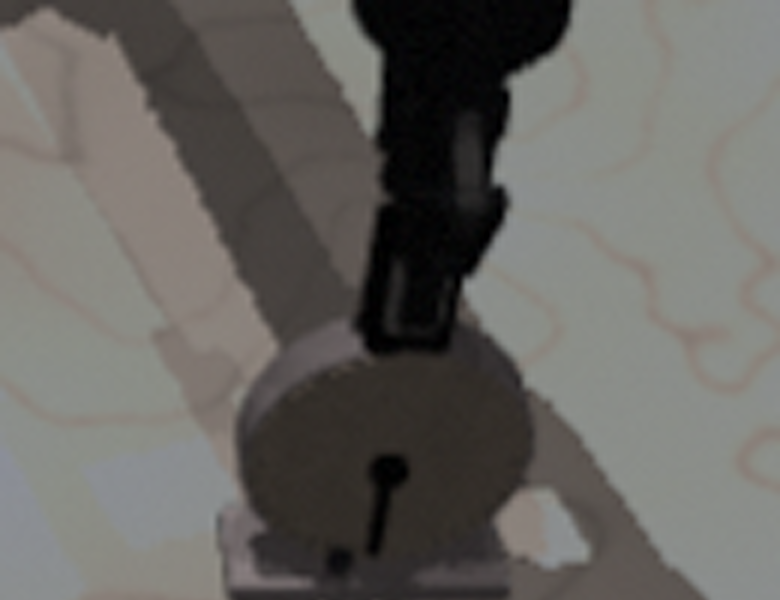

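Request:
{"name": "servo_tool", "arguments": {
  "deltas": [
    [[15,0,0,20,0],[15,0,0,55,0],[15,-2,-15,90,0.1],[15,-4,-45,105,0.3],[15,-7,-80,105,0.4]]
  ]
}}

```text
time: 4.0
tool_pos: [0.5015, 0.1105, 0.2691]
tool_rot: [0.0, 0.723, 0.691, 0.0]
contact_force: [0.5, -1.6, -6.1]
gripper_width: 0.275
```

Request:
{"name": "servo_tool", "arguments": {
  "deltas": [
    [[15,-2,-40,0,0.1],[15,-4,-80,0,0.3],[15,-6,-120,0,0.5],[15,-9,-160,0,0.6],[15,-11,-200,0,0.7]]
  ]
}}

```text
time: 4.62
tool_pos: [0.4894, -0.0899, 0.2665]
tool_rot: [-0.001, 0.697, 0.717, -0.001]
contact_force: [1.3, 0.2, -5.0]
gripper_width: 0.277
```

Request:
{"name": "servo_tool", "arguments": {
  "deltas": [
    [[15,-2,-40,0,0.1],[15,-4,-70,0,0.2],[15,-4,-88,-5,0.2],[15,-4,-94,-10,0.2],[15,-4,-94,-20,0.2]]
  ]
}}

```text
time: 5.25
tool_pos: [0.4868, -0.1825, 0.2468]
tool_rot: [-0.0, 0.69, 0.724, 0.0]
contact_force: [0.3, 0.9, -5.6]
gripper_width: 0.277
```

```bash
python3 - <<'E'
from h import *
import cv2
s=state();print(s["time"],s["tool_pos"],2*np.arctan2(s["tool_rot"][2],s["tool_rot"][1])-np.pi/2,s["gripper_width"],s["contact_force"])
f=grab_frame("scene")[:,:,::-1];cv2.imwrite("pics/s3.png",cv2.resize(f[80:200,120:250],None,fx=5,fy=5,interpolation=2))
f=grab_frame("side")[:,:,::-1];cv2.imwrite("pics/d3.png",cv2.resize(f[160:330,150:280],None,fx=3.5,fy=3.5,interpolation=2))
E
```

```text
5.25 [ 0.48676601 -0.18253251  0.24675888] 0.04801718994442972 0.27693412761315334 [ 0.34890511  0.93483865 -5.62031121]
```

View pics/s3.png

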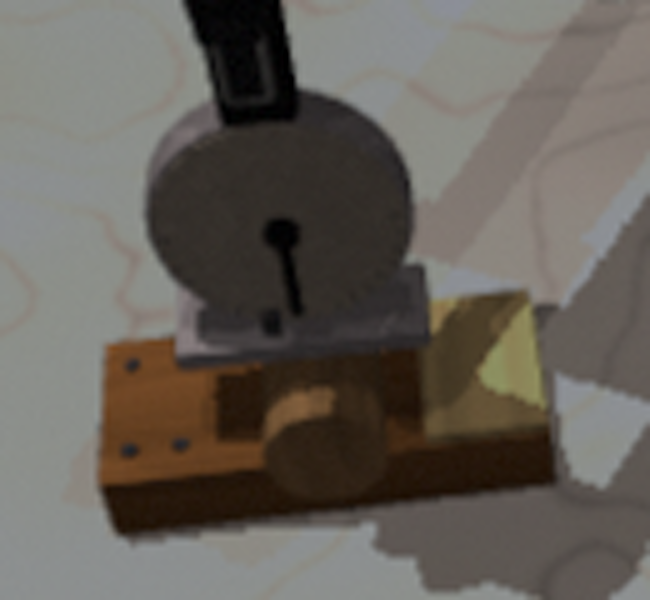

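View pics/d3.png

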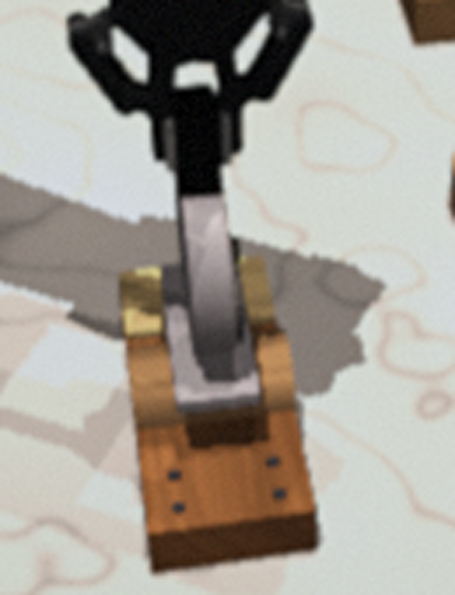

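```bash
python3 - <<'E'
from h import *
for p in((180,367),(429,343)): print(zp("scene",cr(p,5,120,80),.0835))
for p in((180,410),(263,403)): print(zp("side",cr(p,3.5,150,160),.0835))
E
```

```text
[ 0.51026879 -0.23960778  0.0835    ]
[ 0.50648097 -0.12153532  0.0835    ]
[ 0.46436053 -0.24133035  0.0835    ]
[ 0.51329751 -0.2416473   0.0835    ]
```

Request:
{"name": "servo_tool", "arguments": {
  "deltas": [
    [[15,0,0,-8,0],[15,0,0,-12,0],[15,0,0,-14,0],[15,0,0,-15,0],[15,0,0,-15,0]]
  ]
}}

```text
time: 5.98
tool_pos: [0.4867, -0.183, 0.233]
tool_rot: [0.0, 0.69, 0.724, 0.0]
contact_force: [-1.8, 1.5, -1.9]
gripper_width: 0.273
```

```bash
cat > look.py <<'E'
import sys,cv2
from h import *
np.set_printoptions(precision=4,suppress=True)
s=state();print(s["time"],s["tool_pos"],s["gripper_width"],s["contact_force"],s["ft_torque"])
f=grab_frame("scene")[:,:,::-1];cv2.imwrite(f"pics/s{sys.argv[1]}.png",cv2.resize(f[90:190,120:250],None,fx=6,fy=6,interpolation=2))
E
python3 look.py 4
```

```text
5.975 [ 0.4867 -0.183   0.233 ] 0.27309416137170384 [-1.7747  1.5485 -1.9005] [ 0.2795  0.4937 -0.0595]
```

View pics/s4.png

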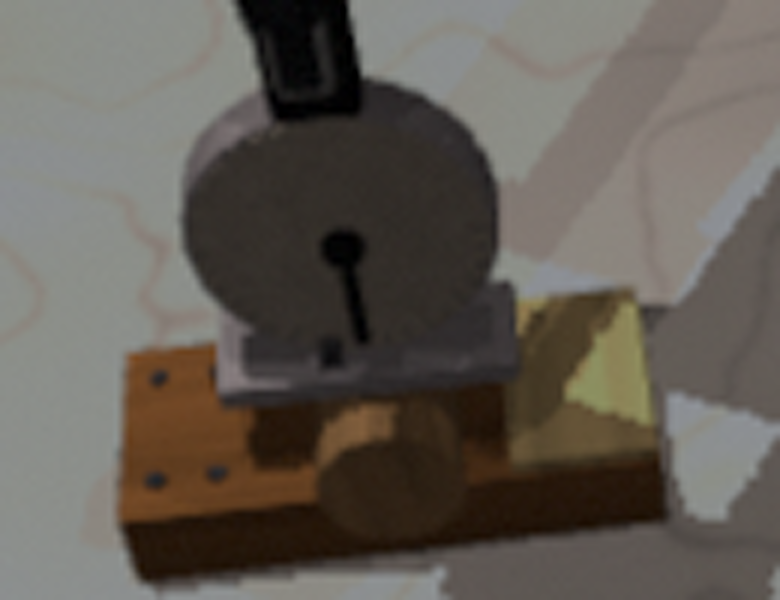

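Request:
{"name": "servo_tool", "arguments": {
  "deltas": [
    [[15,0,0,-1,0],[15,0,0,-2,0],[15,0,0,-2,0]]
  ]
}}

```text
time: 6.4
tool_pos: [0.4871, -0.1833, 0.2329]
tool_rot: [0.001, 0.69, 0.724, 0.0]
contact_force: [-3.3, 0.7, 6.6]
gripper_width: 0.274
```

Request:
{"name": "servo_tool", "arguments": {
  "deltas": [
    [[15,0,5,0,0],[15,0,10,-0.5,0],[15,-1,15,-1,0],[15,-1,21,-1.5,0],[15,-1,21,-1.5,0]]
  ]
}}

```text
time: 7.02
tool_pos: [0.487, -0.1641, 0.2322]
tool_rot: [0.004, 0.69, 0.724, -0.001]
contact_force: [-3.3, -3.3, 6.6]
gripper_width: 0.271
```

```bash
python3 look.py 5
```

```text
7.025 [ 0.487  -0.1641  0.2322] 0.2708127152831051 [-3.2733 -3.2812  6.649 ] [-1.0055  0.6866 -0.1034]
```

View pics/s5.png

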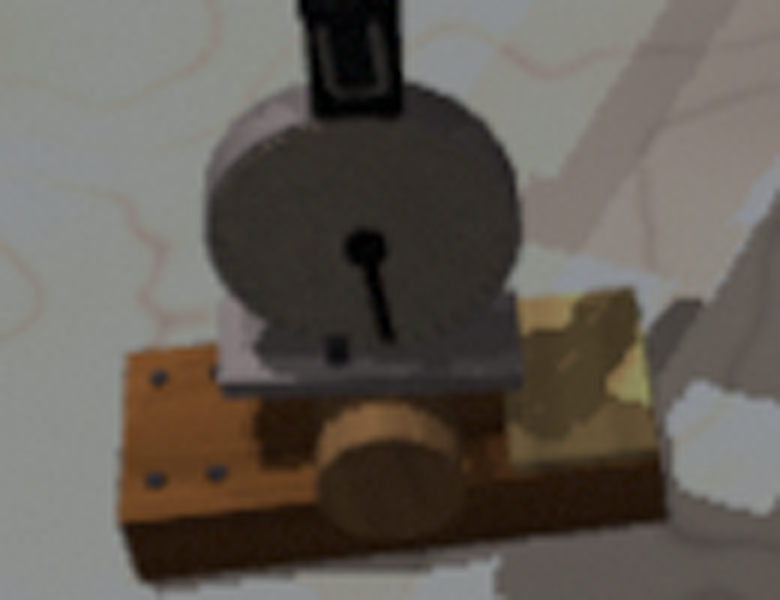

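Request:
{"name": "servo_tool", "arguments": {
  "deltas": [
    [[15,0,6,-0.5,0],[15,0,12,-1.5,0],[15,-1,18,-3,0],[15,-1,24,-4,0],[15,-1,24,-4,0]]
  ]
}}

```text
time: 7.7
tool_pos: [0.486, -0.1397, 0.2286]
tool_rot: [0.004, 0.69, 0.724, -0.001]
contact_force: [-2.7, -2.5, 8.8]
gripper_width: 0.269
```

```bash
python3 look.py 6
```

```text
7.7 [ 0.486  -0.1397  0.2286] 0.2692442993673515 [-2.6707 -2.4619  8.8419] [-0.8179  0.9256 -0.1389]
```

View pics/s6.png

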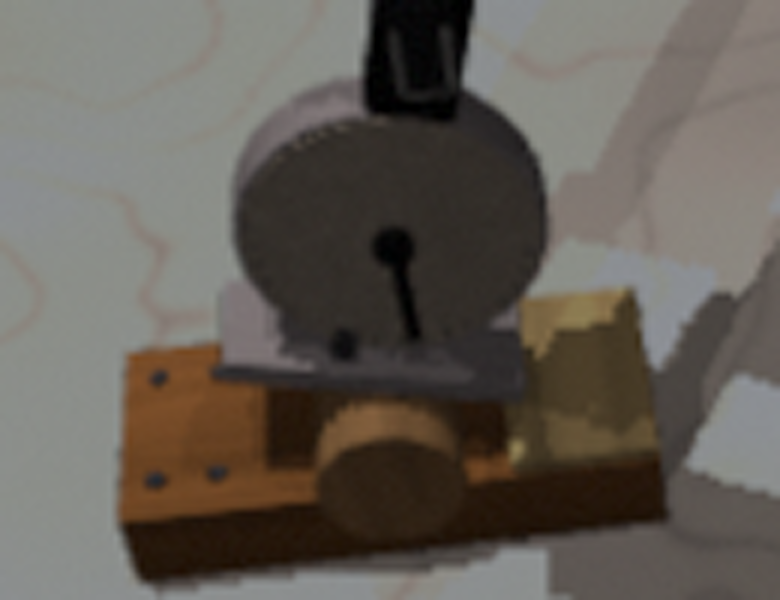

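Request:
{"name": "servo_tool", "arguments": {
  "deltas": [
    [[15,0,5,-1.5,0],[15,0,7,-2,0],[15,0,7,-2,0]]
  ]
}}

```text
time: 8.12
tool_pos: [0.486, -0.1329, 0.227]
tool_rot: [0.004, 0.69, 0.724, -0.001]
contact_force: [-4.7, -0.7, 10.7]
gripper_width: 0.275
```

```bash
python3 look.py 7; python3 - <<'E'
from h import *
import cv2
E
```

```text
8.125 [ 0.486  -0.1329  0.227 ] 0.27476184351442795 [-4.6522 -0.6699 10.6882] [-0.843   1.0936 -0.2385]
```

View pics/s7.png

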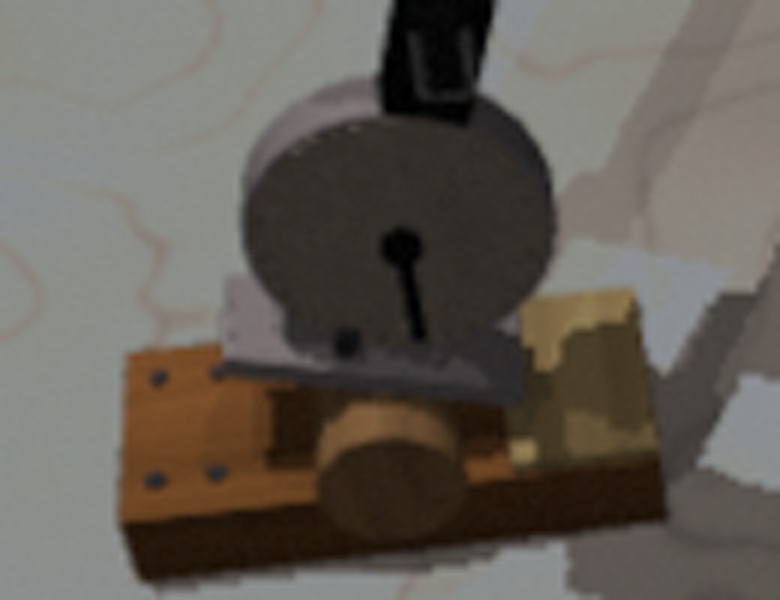

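Request:
{"name": "servo_tool", "arguments": {
  "deltas": [
    [[15,0,-10,2,0],[15,1,-20,4,0],[15,1,-30,5,0],[15,2,-40,6,0],[15,2,-50,6,0]]
  ]
}}

```text
time: 8.8
tool_pos: [0.4878, -0.1806, 0.2315]
tool_rot: [0.001, 0.69, 0.724, 0.002]
contact_force: [-2.2, 5.4, 8.0]
gripper_width: 0.275
```

Request:
{"name": "servo_tool", "arguments": {
  "deltas": [
    [[15,0,-10,0,0],[15,1,-20,-1,0],[15,1,-30,-2,0],[15,2,-40,-4,0],[15,2,-40,-4,0]]
  ]
}}

```text
time: 9.43
tool_pos: [0.4896, -0.222, 0.2264]
tool_rot: [0.002, 0.69, 0.724, 0.001]
contact_force: [-0.7, 0.6, 5.1]
gripper_width: 0.271
```

```bash
python3 look.py 8
```

```text
9.425 [ 0.4896 -0.222   0.2264] 0.27054482681387154 [-0.6738  0.5546  5.14  ] [0.4966 0.339  0.0198]
```

View pics/s8.png

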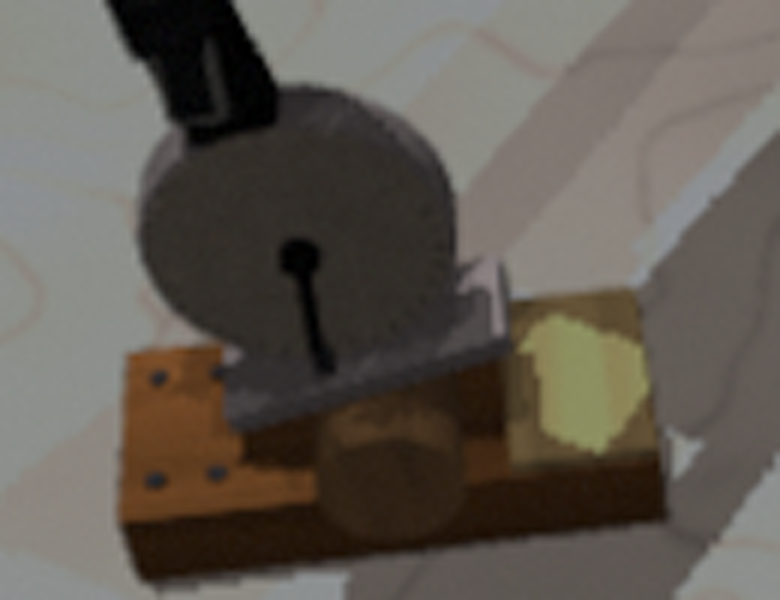

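Request:
{"name": "servo_tool", "arguments": {
  "deltas": [
    [[15,0,-4,-1,0],[15,0,-8,-3,0],[15,0,-8,-3,0],[15,0,-4,-2,0],[15,0,0,-1,0]]
  ]
}}

```text
time: 10.1
tool_pos: [0.4897, -0.2236, 0.2259]
tool_rot: [0.004, 0.69, 0.724, -0.001]
contact_force: [-0.3, -6.2, 4.3]
gripper_width: 0.274
```

Request:
{"name": "servo_tool", "arguments": {
  "deltas": [
    [[15,0,0,0,0],[15,0,0,0,0],[15,0,0,0,0],[15,0,0,0,0],[15,0,0,0,0]]
  ]
}}

```text
time: 10.72
tool_pos: [0.4897, -0.2235, 0.2259]
tool_rot: [0.004, 0.69, 0.724, -0.001]
contact_force: [-0.7, -6.3, 5.4]
gripper_width: 0.279
```

Request:
{"name": "servo_tool", "arguments": {
  "deltas": [
    [[15,0,0,0,0],[15,0,0,0,0],[15,0,0,0,0],[15,0,0,0,0],[15,0,0,0,0]]
  ]
}}

```text
time: 11.35
tool_pos: [0.4897, -0.2235, 0.2259]
tool_rot: [0.004, 0.69, 0.724, -0.001]
contact_force: [-0.4, -6.3, 5.7]
gripper_width: 0.274
```

```bash
python3 look.py 9;python3 - <<'E'
from h import *
import cv2
f=grab_frame("scene")[:,:,::-1];cv2.imwrite("pics/s9b.png",cv2.resize(f[125:165,150:200],None,fx=14,fy=14,interpolation=2))
f=grab_frame("side")[:,:,::-1];cv2.imwrite("pics/d9.png",cv2.resize(f[160:330,150:280],None,fx=3.5,fy=3.5,interpolation=2))
E
```

```text
11.35 [ 0.4897 -0.2235  0.2259] 0.2739923723404214 [-0.3675 -6.2925  5.743 ] [-1.4173  0.2147  0.0049]
```

View pics/s9.png

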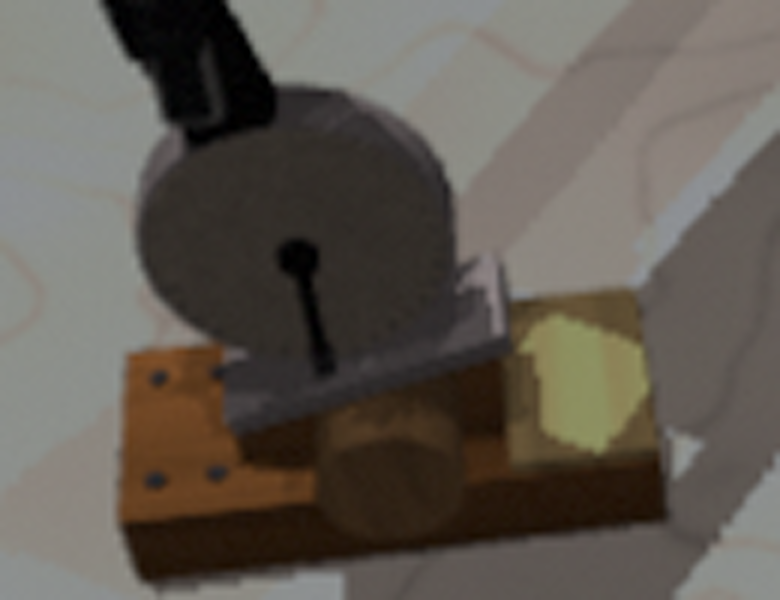

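View pics/s9b.png

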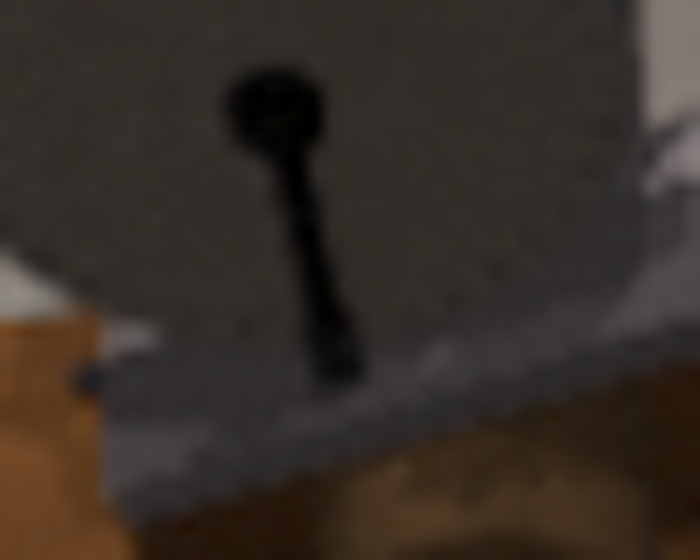

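View pics/d9.png

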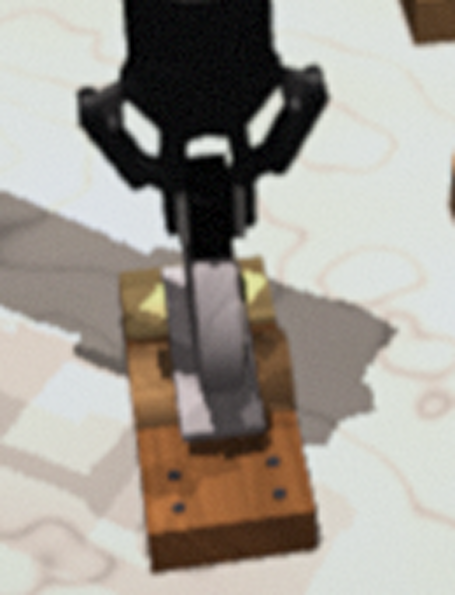

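```bash
python3 - <<'E'
from h import *
f=grab_frame("scene").astype(int)
print(f[130:155,165:181].sum(2)//3)
psi=.05;x=np.array([np.cos(psi),np.sin(psi),0]);y=np.array([-x[1],x[0],0]);O=np.array([.4865,-.181,0])
for p in [(273,110),(308,225),(332,335),(338,362)]:
  q=plane("scene",cr(p,14,150,125),x,x@O+.0165)-O;print(q@y,q[2])
# foot front bottom edge ends, plane x=+25mm
cs=[]
for p in [(232,430),(508,346)]:
  q=plane("scene",cr(p,6,120,90),x,x@O+.025)-O;print("foot",q@y,q[2]);cs.append(q)
d=cs[1]-cs[0];print("lean",np.arctan2(d[2],d@y),"mid",(cs[0]+cs[1])/2@y,np.linalg.norm(d))
E
```

```text
[[46 40 24 12  8  7 21 34 42 44 43 46 46 46 45 43]
 [44 23  4  3  4  1  6 12 39 44 43 46 47 46 47 46]
 [40 17  0  5  4  3  6  1 35 43 44 46 46 46 46 46]
 [43 21  3  4  1  2  4  4 36 45 45 46 47 47 44 44]
 [47 29  8  3  1  3  0  7 37 46 45 46 45 44 45 44]
 [46 39 26 10  5  2  7 24 38 45 44 45 45 44 45 45]
 [46 45 41 33 18  6  4 36 45 43 45 46 45 45 44 46]
 [45 45 45 47 28  7  1 35 44 43 43 46 44 44 44 46]
 [45 44 44 47 32 12  5 29 42 43 45 44 45 45 45 47]
 [42 43 43 43 34 13  2 17 38 43 43 43 44 43 45 45]
 [43 43 44 45 41 21  3 14 39 46 45 45 45 45 46 44]
 [44 44 44 44 45 26  1  9 37 43 43 44 45 44 45 45]
 [45 44 46 43 45 29 14  5 33 43 44 43 43 45 46 47]
 [46 46 45 44 45 36 15  4 24 40 46 44 44 45 45 47]
 [46 46 45 46 46 42 20  4 15 38 44 42 44 43 45 47]
 [47 47 45 45 44 44 26  6  5 36 43 41 42 43 43 46]
 [45 46 45 45 43 44 25  8  3 30 41 43 44 44 43 47]
 [46 45 41 43 44 42 30 12  1 16 36 42 44 43 43 45]
 [45 42 38 43 44 42 30 13  4 11 27 39 46 43 42 43]
 [45 43 42 44 45 45 32 15 14 13 25 41 47 45 45 49]
 [46 46 46 46 46 45 41 24 12 12 21 43 52 51 50 60]
 [48 45 47 47 46 47 47 28 12 14 18 48 57 56 57 64]
 [47 46 47 47 47 48 47 33 27 29 36 52 57 59 59 55]
 [48 50 46 46 48 47 46 43 40 47 56 58 54 53 54 48]
 [47 47 46 46 46 49 53 53 54 54 55 53 48 43 42 43]]
-0.01832300296249672 0.13890770888496085
-0.01704776257712349 0.11326661249630987
-0.017337265915269698 0.08791543362757592
-0.017392110395828223 0.08152824242393364
foot -0.058170085451257486 0.059434169528948866
foot 0.05610136567079828 0.0889504858684953
lean 0.25277504790651967 mid -0.001034359890229603 0.11802193640080878
```

```bash
python3 - <<'E'
from h import *
import cv2
a=cv2.imread("pics/scene0.png").astype(int);b=grab_frame("scene")[:,:,::-1].astype(int)
d=abs(a-b).max(2)
for n,(x,y,w,h) in dict(jar=(100,215,45,50),tape=(245,205,55,55),carton=(358,192,72,55)).items():print(n,(d[y:y+h,x:x+w]>30).mean())
s=state();print(s["time"],s["contact_force"],s["gripper_width"]);print(job_done())
E
```

```text
jar 0.0
tape 0.0
carton 0.0
11.6 [-0.86934873 -5.01846803  5.87507939] 0.2739449705628507
the job is handed in; nothing more can be done
None
```

I picked up the gauge by its grip block and stood its foot on the batten's crest. I rocked it about 0.3 rad to the robot's left. I then rocked it past the 0.25 rad target to the robot's right and back to the mark. The job was handed in at about 11.6 s of the 48 s, with the gauge still held there.

Last checks before handing in:
- **Lean and pointer:** the measured lean was 0.253 rad to the right, against about 0.25 rad needed for the marker. The pointer tip lay on the marker tab within roughly 1 mm in the scene picture. Frames before and after 1.25 s of holding still looked the same.
- **Foot and grip:** the foot's middle measured about 1 mm from the batten's centre line across it. The foot was pressing with about 11 N, and the gauge was held in the fingers.
- **Bystanders:** the tape, jar and carton areas showed no change from the first scene picture.

No check failed. The left lean (about 0.3 rad) was worked out from the tool's travel and a rough slope of the foot in the picture; I did not measure it from calibrated points as I did the final lean. The first camera estimates of the beam's position differed by about 4 mm between the two views, so I used their average.

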